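# Close the pump controller's filter bay

### The arm

A 7-joint arm with a two-finger parallel gripper is mounted at the origin on a cart in front of the work surface, level with it; the furniture and walls round the work are solid. World frame = base frame: x ahead of the robot, y to its left, z up, the work surface at z = 0. Lengths are in m, angles in rad, forces in N, time in s.
With the tool pointing down it reaches from about 0.425 to 0.875 m from the base axis. Payload 8.4 kg.
Tool frame: the origin (TCP) lies midway between the tips of the shut fingers; the grasp point (between the pads) lies 19 mm behind it (manip.tcp_to_grasp is the distance from the TCP to the grasp point, in m); z points along the fingers, y is the line along which they close (so a half turn about z gives the same grasp; the last joint's range is limited). The gripper opens to 85 mm and grips with 20 to 120 N. Pads are 22 mm wide; open, the fingers measure 114 mm over their backs; the gripper's body (76 mm by 85 mm) begins 54 mm behind the grasp point. The pads swing forward as they close: fully open they stand 13 mm farther back than shut.
Start: joints at [1.149, 0.333, 0.04, 1.465, -0.013, 1.343, -0.059], TCP at [0.206, -0.616, 0.231] pointing down, gripper open.
Joint ranges: [-2.58, 2.58], [-0.38, 2.09], [-1.3, 1.39], [0.25, 2.4], [-1.5, 4.64], [0.08, 2.09], [-2.65, 2.65]. Speed limits (rad/s): [2.22, 2.22, 2.79, 2.79, 3.14, 3.14, 3.14].

### API

Orientations are given as a unit quaternion [x, y, z, w].
In Python, from workcell import status, imaging, order, manip gives the robot as it stands.
- The arm moves only by the tool carry_out, never from a script. Its argument "increments" is a list that holds one entry, the list of rows, each a list of 7 numbers: the shift along the tool's x, y, z in mm, then the turn, a rotation vector about the tool's x, y, z in degrees, then the opening in per cent of the stroke, from 0 (shut) to 100 (fully open). A call has exactly 8 rows; each row is the pose to reach, as a shift and turn from the pose commanded when the call began, along the tool's axes at that moment; what a row does not reach only later rows make up. A row lasts 1/8 s, in which the tool goes at most 62.5 mm and 10.7 degrees, less where a joint would pass 70% of its speed; a pose out of reach is approached as far as the arm can. A call with a gripper value outside its range is refused whole. The fingers move at their own pace and stop on an object; "squeeze" is the grip in N (left out, the last holds). Time passes only in rows, so rows that repeat a pose let the fingers close, or fill a call up. It gives the time, the measured TCP pose, the force, the opening and the grip force at its end, in the units of the state.
- status.read_state(): the state, without advancing time (a new reading comes with each control period).
- imaging.snapshot(name): name is "side" or "top"; returns a dict with "pixels" (384x512x3 uint8, red, green, blue), "intrinsics" (3x3 intrinsics, pixels), "k1" (the pictures are not rectified: a ray, as slopes to the right and down, at radius r is drawn at 1 + k1 r^2 times it, then the intrinsics apply), "eye" and "attitude" of the camera in the world. Camera axes: x right, y down, z forward; pixel columns grow to the right and rows downward; lengths in m; the calibration is good to about 2 mm. A picture is of the moment at which its call begins. There is no depth.
- order.hand_in(): hands the job in; it is judged then, once.
The state is a dict: "t": time; "joint_positions": joint angles; "joint_velocities": joint speeds; "tau": joint torques, N m; "tool_pos": TCP position; "tcp_rot": TCP orientation; "wrist_force": force on the tool from outside, world axes, zero at the start; "ft_torque": the same for the moment, N m; "grip_width": opening from 0.0 (shut) to 1.0 (fully open); "finger_force": force on a finger pad.
Only numpy, scipy, OpenCV 4.12 (cv2) and the standard library are available. Lean on these libraries where they do the work, as an engineer would, in place of code of your own. Each camera call takes 0.05 s, during which the arm holds its last target. There are 200 camera calls.

### The job

Put the loose service cover on the pump controller: seat its skirt in the open filter bay, press it down on the soft gasket and turn the quarter-turn fastener clockwise until the slot on its wing lines up with the two index lines on the cover. Then hold the cover pressed fully down against the frame, and finish while still pressing it with the fingers; leave the bottle, the flask and the dish where they stand.

Things in the scene. Friction and masses are not known exactly. Their poses are not given: they have to be found in the camera images.
- housing: Grey pump controller, fixed: box 140 (x) x 180 (y) x 68 mm (z), origin at the centre of its underside. In its flat top (the frame, 68 mm up) is the open filter bay, 78 (x) x 108 (y) mm, centred, 50 mm deep, with a black rubber gasket round it.
- frame_top (a point): Centre of the filter bay at the height of the frame (68 mm above the housing's origin); axes as the housing's.
- gasket (a joint): Sinking of the rubber gasket (98 x 128 mm outside, 8 mm wide) into its groove, m. At 0 it stands 4 mm proud of the frame, at 0.004 the cover lies fully down on the frame. Springy, 3 N per mm: 12 N in all, some 10 N of it push beside the cover's weight; it lifts the cover again when the push ends.
- catches (a point): Midway between two steel catches in the bay, at their lips' undersides, 14 mm below the frame. The lips lie at x = +-14 to 28 mm, 20 mm wide in y. The fastener's crossbar passes between them if within 0.5 rad of the housing's y axis, and turns under them only while the cover is pressed to within 1.5 mm of the frame; an unpressed locked cover stands about 2 mm above the frame.
- cover: Loose aluminium service cover, 0.2 kg, standing on its skirt; origin at the centre of the skirt's underside. Flange 110 (x) x 140 (y) x 5 mm, top 29 mm above the origin. Skirt 74 x 104 mm (lowest 8 mm: 70 x 100), 2 mm of play a side in the bay, long side along the housing's y, either way round. Two black index lines on the flange lie along the cover's x axis, x = +-30 to 50 mm.
- cover_flange (a point): Centre of the underside of the cover's flange (24 mm above the cover's origin), the face that meets the frame; axes as the cover's.
- wing_top (a point): Middle of the top of the fastener's wing, on its axis, 63 mm above the cover's origin; turns with it. Wing: upright bar 11 mm thick (point x), 40 mm long (point y), 30 mm high, pale slot along its top. It stands on a 44 mm disc that turns with it, disc top 33 mm above the cover's origin; fingertips may push on the disc. A 40 mm crossbar inside the skirt is parallel to the wing.
- fastener (a joint): Angle of the fastener in the cover, rad, growing clockwise seen from above: 0 = wing along the cover's y axis, 1.571 = slot in line with the index lines (locked). Starts at 0.1 to 0.4; can overshoot, to 2.0. Its friction (0.05 N m) keeps the angle, so the cover can be carried by the wing.
- bottle: Bystander: amber glass bottle with white cap, 43 mm diameter, 123 mm high, origin at its underside.
- flask: Bystander: clear conical flask, 64 mm diameter, 100 mm high, origin at its underside.
- dish: Bystander: clear petri dish, 60 mm diameter, 14 mm high, origin at its underside.
Things that resemble listed ones, but are neither listed nor needed, are in the scene too. Of the things that look like the cover, the largest one is meant.

How it is judged:
On the way, in this order (a step that is already met when the one before it is completed fails the run):
1. the cover sits in the bay on the gasket, its fastener not yet turned (horizontal distance between cover_flange and frame_top below 0.005 m and z of cover_flange in the frame of frame_top below 0.006 m and angle between the y axis of cover and the y axis of housing, either way round below 0.08 rad and value of joint fastener below 0.7 rad), for 0.1 s.
2. the fastener's slot is in line with the index lines, its crossbar under the catches (z of cover_flange in the frame of frame_top below 0.003 m and value of joint fastener between 1.4 and 1.74 rad), for 0.1 s.
At the end, for the whole second after the job is handed in: The cover is in the bay (within 5 mm of its centre, 0.08 rad in line, level within 0.03 rad), its flange is held within 1.2 mm of the frame by the robot's fingers pressing on the cover or its fastener (over 3 N), and the slot is in line with the index lines (fastener at 1.40 to 1.74 rad) (horizontal distance between cover_flange and frame_top below 0.005 m and z of cover_flange in the frame of frame_top below 0.0012 m and angle between the y axis of cover and the y axis of housing, either way round below 0.08 rad and angle between cover's own z axis and vertical below 0.03 rad and value of joint fastener between 1.4 and 1.74 rad and contact force between the fingers and cover above 3 N); the arm keeps its last pose, push and grip.
It fails at once if the bottle, flask or dish is moved by more than 20 mm (distance of any of bottle, flask, dish from where it was at the start of the episode above 0.02 m).
It fails at once if the bottle or flask is knocked over (angle between any of bottle, flask's own z axis and vertical above 0.5 rad).
It also fails if it takes over 40 s, if anything falls off the work surface, if the arm or the gripper's body presses on something with over 40 N, if the wrist force passes 120 N, or if a joint passes its speed limit or range.

## Working session

There is one attempt and no reset: what is moved stays moved. The work goes in short steps, Python scripts to look and compute and a tool call to move; the robot and the scene stay as the last step left them, time stands still between calls to the robot, and variables do not carry over. Pictures are saved under pics/ and viewed, at most 12 in all, crops included, and the job is handed in when it is done.

Besides the shell and the picture viewer there is one more tool, called in YAML: its name, and indented under it one key for each argument. carry_out: Moves the arm, as the interface text tells. Its arguments: {"type":"object","properties":{"increments":{"type":"array"},"squeeze":{"type":"number"}},"required":["increments"]}

```bash
mkdir -p pics; ls; python3 - <<'E'
from workcell import status, imaging, order, manip
import cv2,pickle
print(status.read_state())
print([a for a in dir(manip) if a[0]!='_'],manip.tcp_to_grasp)
for n in("side","top"):
    s=imaging.snapshot(n); pickle.dump(s,open(n+"0.pkl","wb"))
    print(n,s["intrinsics"],s["k1"],s["eye"],s["attitude"])
    cv2.imwrite(f"pics/{n}0.png",cv2.resize(s["pixels"][:,:,::-1],(800,600),interpolation=cv2.INTER_CUBIC))
E
```

```text
pics
{'t': 0.0, 'joint_positions': array([ 1.14879487,  0.33388681,  0.03985948,  1.46623706, -0.01340666,
        1.34328087, -0.05851252]), 'joint_velocities': array([-0.00036686,  0.00068709, -0.00135082, -0.00063246,  0.00073402,
        0.00033873,  0.0009422 ]), 'tau': array([ 3.17552167e-04, -6.58567929e+01,  1.36526842e+00, -4.05549788e+01,
        1.66663178e-02,  1.26855390e-02, -7.84848589e-05]), 'tool_pos': array([ 0.20604348, -0.61602199,  0.23045337]), 'tcp_rot': array([ 9.87004247e-01,  1.60692312e-01, -1.70167146e-04, -7.54169812e-04]), 'wrist_force': array([-0.07610122,  0.71322212, -0.86095071]), 'ft_torque': array([-0.01533779, -0.01503949, -0.05884321]), 'finger_force': 0.0, 'grip_width': 1.0013552026924526}
['Unreachable', 'tcp_to_grasp'] 0.0187
side [[406.68752269   0.         248.74122501]
 [  0.         406.68752269 192.95145697]
 [  0.           0.           1.        ]] -0.08836910825492719 [0.40787417 1.15079367 0.63926136] [-0.10064933  0.84641179 -0.5202572   0.05281329]
top [[401.12848668   0.         250.0031762 ]
 [  0.         401.12848668 189.52349349]
 [  0.           0.           1.        ]] -0.09306034363217174 [0.40416386 0.06752006 1.2613398 ] [-0.69502837  0.71081986 -0.07729305  0.07547504]
```

View pics/top0.png

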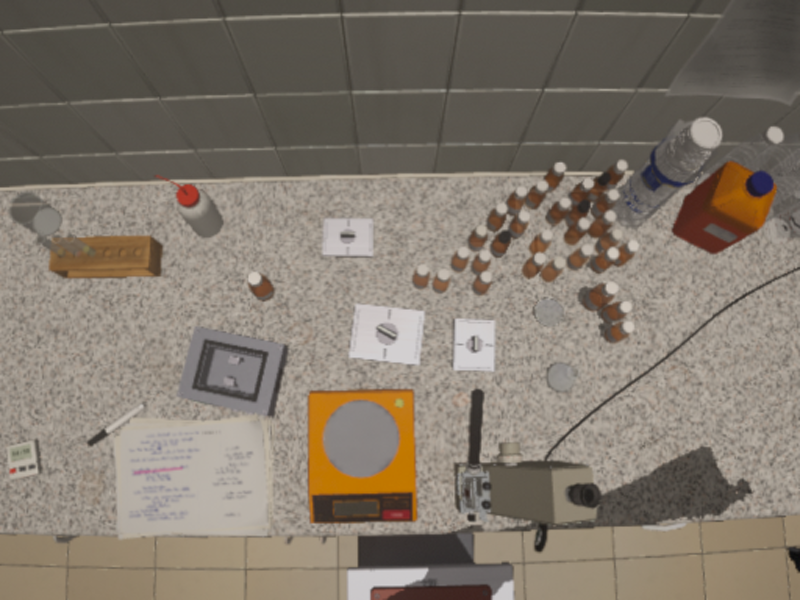

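View pics/side0.png

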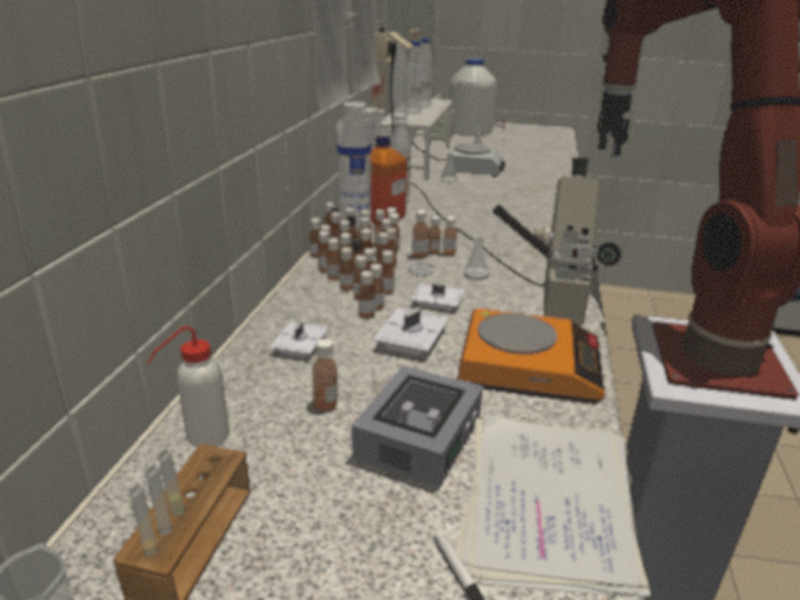

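The top view shows the large cover at about (387,334) and the housing at (233,371), in 800x600 picture pixels. The bottle at (260,286) stands near the housing, and the other covers are smaller. Next I measure both.

```bash
cat > h.py <<'E'
import numpy as np,cv2
from scipy.spatial.transform import Rotation as R
def rays(s,uv):
    K=s["intrinsics"];uv=np.asarray(uv,float).reshape(-1,2)
    d=(uv-K[:2,2])/K[0,0]
    n=d.copy()
    for _ in range(20): n=d/(1+s["k1"]*(n**2).sum(1,keepdims=True))
    v=np.c_[n,np.ones(len(n))]
    return R.from_quat(s["attitude"]).apply(v)
def onplane(s,uv,z):
    v=rays(s,uv);e=np.array(s["eye"]);return e+v*((z-e[2])/v[:,2])[:,None]
def proj(s,P):
    c=R.from_quat(s["attitude"]).inv().apply(np.atleast_2d(P)-s["eye"]);n=c[:,:2]/c[:,2:]
    return n*(1+s["k1"]*(n**2).sum(1,keepdims=True))*s["intrinsics"][0,0]+s["intrinsics"][:2,2]
def rect(P):
    (c,wh,a)=cv2.minAreaRect(P[:,:2].astype(np.float32)*1000)
    if wh[0]>wh[1]: wh=wh[::-1];a+=90   # a+90 = long side dir
    return np.array(c),wh,(a+90+90)%180-90 # angle of long side from x, deg
def blob(mask,seed):
    n,l,st,ce=cv2.connectedComponentsWithStats(mask.astype(np.uint8))
    m=(l==l[int(seed[1]),int(seed[0])]).astype(np.uint8)
    c=max(cv2.findContours(m,cv2.RETR_EXTERNAL,cv2.CHAIN_APPROX_NONE)[0],key=cv2.contourArea)
    return c[:,0,:].astype(float),m
E
python3 - <<'E'
from h import *;import pickle
s=pickle.load(open("top0.pkl","rb"));im=s["pixels"];k=1.5625
hsv=cv2.cvtColor(im,cv2.COLOR_RGB2HSV)
for p in [(365,320),(410,350),(387,334),(380,330),(195,375),(225,400),(245,372),(300,350)]: print(p,im[int(p[1]/k),int(p[0]/k)])
im2=im[185:270,105:285,::-1]
cv2.imwrite("pics/c1.png",cv2.resize(im2,None,fx=4.4,fy=4.4,interpolation=cv2.INTER_CUBIC))
E
```

```text
(365, 320) [205 199 199]
(410, 350) [210 207 208]
(387, 334) [107 103 101]
(380, 330) [98 94 91]
(195, 375) [114 110 110]
(225, 400) [133 129 132]
(245, 372) [134 130 132]
(300, 350) [146 138 128]
```

View pics/c1.png

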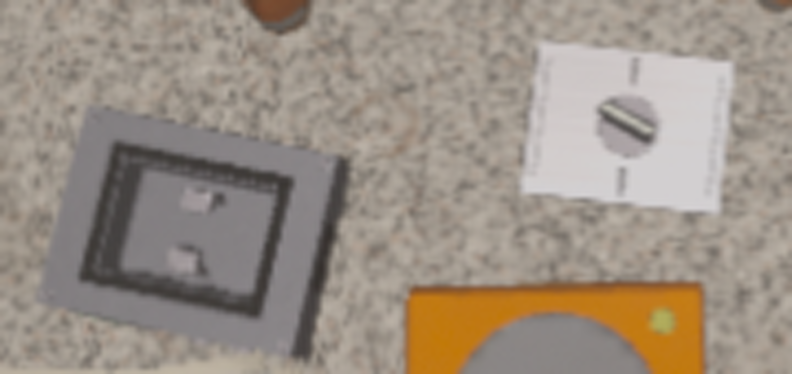

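The crop shows the cover's corners, both index lines, the wing slot from (600,103) to (653,135), and the gasket outline on the housing.

```bash
python3 - <<'E'
from h import *;import pickle
s=pickle.load(open("top0.pkl","rb"));im=s["pixels"];g=cv2.cvtColor(im,cv2.COLOR_RGB2GRAY)
o=lambda p:np.array(p)/4.4+np.array([105,185])-0.4
c,m=blob(cv2.morphologyEx((g>180).astype(np.uint8),cv2.MORPH_OPEN,np.ones((3,3))),o((570,150)))
print("cover mask",rect(onplane(s,c,.029)))
C=onplane(s,o([(540,42),(733,62),(718,212),(522,192)]),.029);print("cover corners",C[:,:2].mean(0),rect(C))
w=onplane(s,o([(600,103),(653,135)]),.063);d=w[1]-w[0];print("wing",w.mean(0),np.hypot(*d[:2]),np.degrees(np.arctan2(d[1],d[0])))
i=onplane(s,o([(635,58),(622,194)]),.029);d=i[0]-i[1];print("index",i.mean(0),np.degrees(np.arctan2(d[1],d[0])),np.hypot(*d[:2]))
H=onplane(s,o([(95,105),(343,157),(295,355),(42,300)]),.068);print("house",rect(H),H[:,:2].mean(0))
G=onplane(s,o([(118,142),(293,178),(262,317),(82,280)]),.072);print("gasket",rect(G),G[:,:2].mean(0))
c,m=blob(g<85,o((190,288)));print("gasketmask",rect(onplane(s,c,.072)),len(c))
ss=pickle.load(open("side0.pkl","rb"))
# side check: frame top corners & wing top
for z,P in((.068,H),(.063,w),(.029,C)):
    P=P.copy();P[:,2]=z;print((proj(ss,P)*1.5625).round())
# bystanders
for n,p,z in(("bottlecap",(256,278),.123),):
    print(n,onplane(s,np.array(p)/1.5625,z))
E
```

```text
cover mask (array([599.699646  ,  70.35282135]), (108.58040618896484, 138.30667114257812), 82.19090270996094)
cover corners [0.59963484 0.07112255] (array([599.50488281,  71.06085205]), (107.99525451660156, 138.3037109375), 82.67991638183594)
wing [0.59941398 0.07211522 0.063     ] 0.04270432552641764 -122.69029483158273
index [0.60027512 0.0708601  0.029     ] -6.6129703298314935 0.09754801482677805
house (array([529.50598145, 368.52813721]), (137.14537048339844, 178.60716247558594), 77.14104461669922) [0.52960785 0.36841362]
gasket (array([529.14813232, 370.61486816]), (96.27411651611328, 126.21481323242188), 77.85088348388672) [0.52890153 0.37051536]
gasketmask (array([529.4588623, 372.331604 ]), (96.15902709960938, 127.27708435058594), 77.79208374023438) 140
[[353. 421.]
 [404. 362.]
 [482. 384.]
 [441. 449.]]
[[405. 315.]
 [421. 308.]]
[[374. 337.]
 [399. 306.]
 [448. 316.]
 [428. 348.]]
bottlecap [[0.69502156 0.31396081 0.123     ]]
```

```bash
python3 - <<'E'
from h import *;import pickle
s=pickle.load(open("top0.pkl","rb"));t=pickle.load(open("side0.pkl","rb"))
def tri(a,b):
    v=rays(s,np.array(a)/1.5625)[0];w=rays(t,np.array(b)/1.5625)[0]
    A=np.c_[v,-w];x=np.linalg.lstsq(A,t["eye"]-s["eye"],rcond=None)[0]
    p=s["eye"]+v*x[0];q=t["eye"]+w*x[1];return ((p+q)/2).round(3),np.linalg.norm(p-q).round(3)
print("scope top",tri((585,495),(578,172)),tri((540,475),(578,180)))
print("lever tip",tri((477,395),(498,210)))
print("wing",tri((387,334),(413,312)))
print("bottlecap",tri((256,278),(325,345)))
for p in[(549,312),(560,377)]:print(onplane(s,np.array(p)/1.5625,.05))
for P in [[.206,-.616,.23],[.46,-.46,.3],[.6,-.25,.3]]:print(proj(s,P)*1.5625)
E
```

```text
scope top (array([ 0.305, -0.225,  0.285]), np.float64(0.003)) (array([ 0.322, -0.157,  0.286]), np.float64(0.026))
lever tip (array([ 0.462, -0.075,  0.234]), np.float64(0.001))
wing (array([0.597, 0.07 , 0.06 ]), np.float64(0.006))
bottlecap (array([0.698, 0.316, 0.113]), np.float64(0.0))
[[ 0.63130146 -0.25140571  0.05      ]]
[[ 0.50250076 -0.26358773  0.05      ]]
[[807.84700961 538.84140653]]
[[725.88786051 385.62470882]]
[[588.34555739 301.38492728]]
```

carry_out:
  increments:
    - [[50,0,-40,0,0,-10,100],[100,0,-80,0,0,-20,100],[150,0,-110,0,0,-30,100],[205,0,-130,0,0,-40,100],[260,-40,-130,0,0,-50,100],[320,-80,-130,0,0,-60,100],[380,-120,-130,0,0,-70,100],[440,-160,-130,0,0,-80,100]]

```text
t: 1.1
tool_pos: [0.5525, -0.3505, 0.361]
tcp_rot: [0.651, 0.759, -0.0, -0.0]
wrist_force: [1.3, -1.0, -0.1]
grip_width: 1.003
finger_force: 0.0
```

```bash
cat > st.py <<'E'
from workcell import status
from h import *
import sys
s=status.read_state();r=R.from_quat(s["tcp_rot"]).as_matrix()
print("t",round(s["t"],2),"q",s["joint_positions"].round(2),"p",(s["tool_pos"]*1000).round(1),"F",s["wrist_force"].round(1),"w",round(s["grip_width"],3),"ff",round(s["finger_force"],1))
print("yaw x",np.degrees(np.arctan2(r[1,0],r[0,0])).round(1),"tool z",r[:,2].round(3))
a=[float(v) for v in sys.argv[1:]]
if len(a)>=3:
    print("shift",(r.T@(np.array(a[:3])-s["tool_pos"]*1000)).round(1))
E
python3 st.py 600 71 150
```

```text
t 1.1 q [ 0.74  0.34 -0.34  1.21  0.11  1.61  0.58] p [ 552.5 -350.5  361. ] F [ 1.3 -1.  -0.1] w 1.003 ff 0.0
yaw x 98.8 tool z [-0.001  0.    -1.   ]
shift [409.2 111.6 211. ]
```

carry_out:
  increments:
    - [[50,10,0,0,0,-10,100],[100,22,0,0,0,-20,100],[150,35,0,0,0,-30,100],[200,45,0,0,0,-40,100],[250,55,0,0,0,-50,100],[300,65,20,0,0,-60,100],[350,78,60,0,0,-70,100],[387,86,100,0,0,-80,100]]

```text
t: 2.1
tool_pos: [0.5795, 0.0454, 0.2605]
tcp_rot: [0.01, 1.0, 0.0, 0.0]
wrist_force: [0.6, 0.2, 0.2]
grip_width: 1.0
finger_force: 0.0
```

carry_out:
  increments:
    - [[0,0,30,0,0,-10,70],[0,0,60,0,0,-20,60],[0,0,80,0,0,-30,60],[0,0,100,0,0,-40,60],[0,0,110,0,0,-50,60],[0,0,115,0,0,-58,60],[0,0,115,0,0,-58,60],[0,0,115,0,0,-58,60]]

```text
t: 3.1
tool_pos: [0.5796, 0.0432, 0.1465]
tcp_rot: [-0.472, 0.882, 0.0, 0.0]
wrist_force: [0.0, 0.5, 0.5]
grip_width: 0.6
finger_force: 0.0
```

```bash
python3 st.py 600 71 40; python3 - <<'E'
from workcell import imaging;import cv2,pickle
for n in("side","top"):
    s=imaging.snapshot(n); pickle.dump(s,open(n+"1.pkl","wb"))
a=pickle.load(open("side1.pkl","rb"))["pixels"][130:250,190:350,::-1];b=pickle.load(open("top1.pkl","rb"))["pixels"][160:260,190:310,::-1]
f=lambda x:cv2.resize(x,(400,int(400*x.shape[0]/x.shape[1])),interpolation=cv2.INTER_CUBIC)
a,b=f(a),f(b);import numpy as np;h=max(len(a),len(b));p=lambda x:np.pad(x,((0,h-len(x)),(0,0),(0,0)))
cv2.imwrite("pics/n1.png",np.hstack([p(a),p(b)]))
E
```

```text
t 3.1 q [ 0.55  0.38 -0.85  1.71  0.3   1.19  2.17] p [579.6  43.2 146.5] F [0.  0.5 0.5] w 0.6 ff 0.0
yaw x -123.7 tool z [-0.  0. -1.]
shift [-34.4  -1.6 106.5]
```

View pics/n1.png

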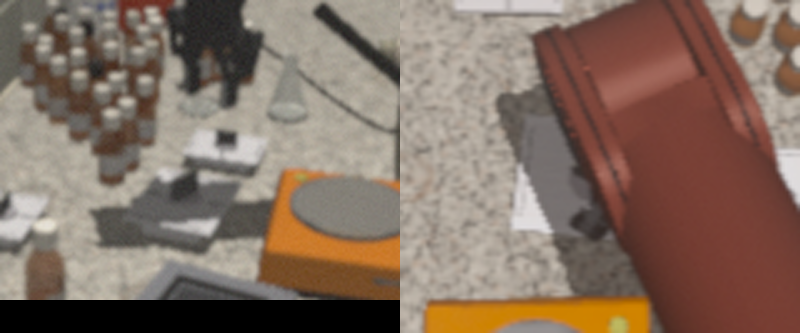

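The side view shows the fingers short of the wing, about 34 mm away along tool x, which agrees with the measured pose. The top view is blocked by the arm. I correct the position and go down.

carry_out:
  increments:
    - [[-10,0,0,0,0,-1,60],[-20,-1,10,0,0,-2,60],[-34,-1.5,20,0,0,-2,60],[-34,-1.5,40,0,0,-2,60],[-34,-1.5,55,0,0,-2,60],[-34,-1.5,70,0,0,-2,60],[-34,-1.5,70,0,0,-2,60],[-34,-1.5,70,0,0,-2,60]]

```text
t: 4.2
tool_pos: [0.5998, 0.0707, 0.0767]
tcp_rot: [-0.488, 0.873, -0.0, 0.0]
wrist_force: [-0.1, -0.1, 0.5]
grip_width: 0.599
finger_force: 0.0
```

```bash
python3 st.py 600 71 38; python3 - <<'E'
from workcell import imaging;import cv2,pickle
s=imaging.snapshot("side"); pickle.dump(s,open("side2.pkl","wb"))
cv2.imwrite("pics/n2.png",cv2.resize(s["pixels"][170:240,220:310,::-1],(720,560),interpolation=cv2.INTER_CUBIC))
E
```

```text
t 4.2 q [ 0.45  0.5  -0.81  1.72  0.4   1.1   2.1 ] p [599.8  70.7  76.7] F [-0.1 -0.1  0.5] w 0.599 ff 0.0
yaw x -121.5 tool z [ 0.001  0.    -1.   ]
shift [-0.4  0.  38.7]
```

View pics/n2.png

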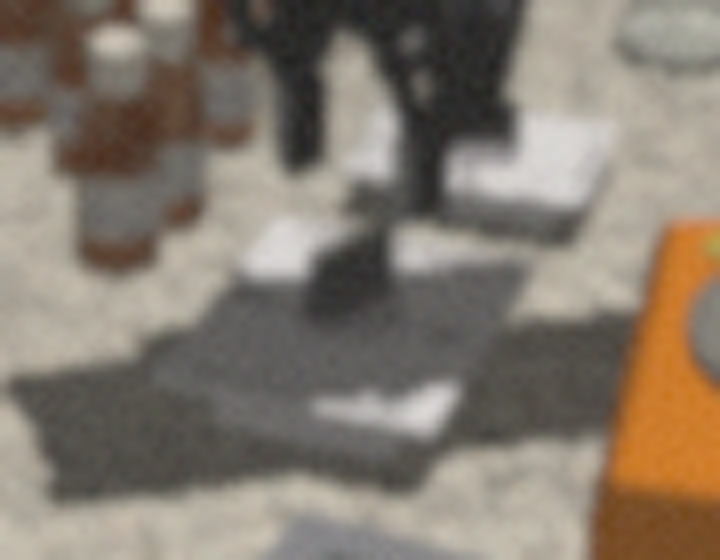

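The fingertips at (300,165) and (425,205) straddle the wing at (350,265). Going down and closing.

carry_out:
  increments:
    - [[-0.5,0,10,0,0,0,60],[-0.5,0,20,0,0,0,60],[-0.5,0,30,0,0,0,60],[-0.5,0,39,0,0,0,60],[-0.5,0,39,0,0,0,40],[-0.5,0,39,0,0,0,20],[-0.5,0,39,0,0,0,5],[-0.5,0,39,0,0,0,0]]
  squeeze: 50

```text
t: 5.25
tool_pos: [0.6002, 0.0713, 0.0378]
tcp_rot: [-0.489, 0.873, -0.0, 0.0]
wrist_force: [-0.5, 0.7, 2.4]
grip_width: 0.119
finger_force: 50.3
```

carry_out:
  increments:
    - [[0,0,0,0,0,0,0],[0,0,0,0,0,0,0],[0,0,0,0,0,0,0],[0,0,-10,0,0,0,0],[0,0,-25,0,0,0,0],[0,0,-50,0,0,0,0],[0,0,-80,0,0,0,0],[0,0,-110,0,0,0,0]]

```text
t: 6.25
tool_pos: [0.5996, 0.0712, 0.149]
tcp_rot: [-0.489, 0.872, -0.0, 0.0]
wrist_force: [-0.3, 0.2, -1.5]
grip_width: 0.119
finger_force: 49.8
```

```bash
python3 st.py 529 370.5 160; python3 - <<'E'
from workcell import imaging;import cv2,pickle
s=imaging.snapshot("side"); pickle.dump(s,open("side3.pkl","wb"))
cv2.imwrite("pics/n3.png",cv2.resize(s["pixels"][110:240,190:350,::-1],(720,585),interpolation=cv2.INTER_CUBIC))
E
```

```text
t 6.25 q [ 0.48  0.42 -0.85  1.65  0.34  1.22  2.15] p [599.6  71.2 149. ] F [-0.3  0.2 -1.5] w 0.119 ff 49.8
yaw x -121.5 tool z [ 0.  0. -1.]
shift [-218.3  216.6  -11. ]
```

View pics/n3.png

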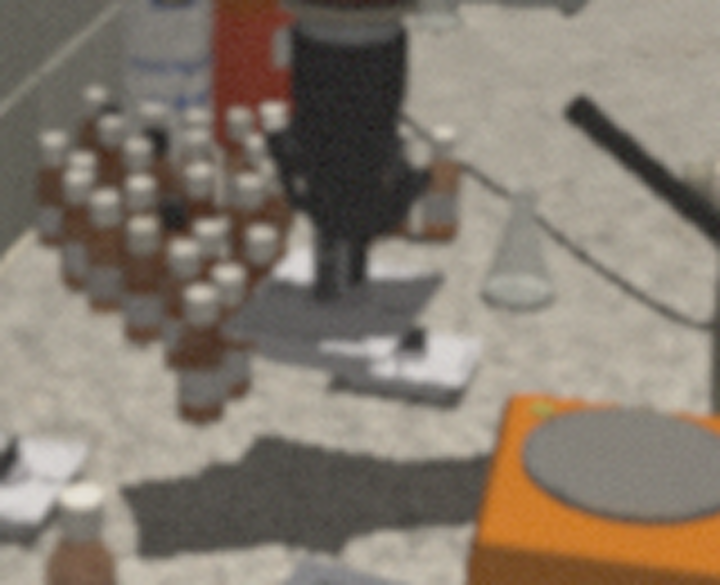

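The cover is lifted level and held squarely by the wing. Next I carry it over the housing.

carry_out:
  increments:
    - [[-20,20,-5,0,0,0,0],[-50,50,-8,0,0,1,0],[-85,85,-8,0,0,2,0],[-120,119,-8,0,0,3,0],[-155,154,-8,0,0,4,0],[-190,189,-8,0,0,5,0],[-210,208,-8,0,0,5,0],[-218,216.5,-8,0,0,5,0]]

```text
t: 7.3
tool_pos: [0.528, 0.3721, 0.1557]
tcp_rot: [-0.451, 0.892, 0.0, 0.0]
wrist_force: [-0.8, 0.1, -1.9]
grip_width: 0.114
finger_force: 49.8
```

carry_out:
  increments:
    - [[0,0,5,0,0,0,0],[0,0,10,0,0,0,0],[0,0,15,0,0,0,0],[0,0,20,0,0,0,0],[0,0,25,0,0,0,0],[0,0,25,0,0,0,0],[0,0,25,0,0,0,0],[0,0,25,0,0,0,0]]

```text
t: 8.3
tool_pos: [0.5292, 0.3703, 0.1306]
tcp_rot: [-0.45, 0.893, 0.0, 0.0]
wrist_force: [0.5, 0.8, -1.9]
grip_width: 0.119
finger_force: 49.8
```

```bash
python3 st.py 529 370.5 130; python3 - <<'E'
from workcell import imaging;import cv2,pickle
import numpy as np
s=imaging.snapshot("side"); pickle.dump(s,open("side4.pkl","wb"))
b=imaging.snapshot("top"); pickle.dump(b,open("top4.pkl","wb"))
f=lambda x:cv2.resize(x,(400,400),interpolation=cv2.INTER_CUBIC)
cv2.imwrite("pics/n4.png",np.hstack([f(s["pixels"][200:320,210:330,::-1]),f(b["pixels"][180:300,90:210,::-1])]))
E
```

```text
t 8.3 q [-0.04  0.54 -0.86  1.56  0.43  1.24  1.53] p [529.2 370.3 130.6] F [ 0.5  0.8 -1.9] w 0.119 ff 49.8
yaw x -126.5 tool z [ 0.  0. -1.]
shift [0.  0.3 0.6]
```

View pics/n4.png

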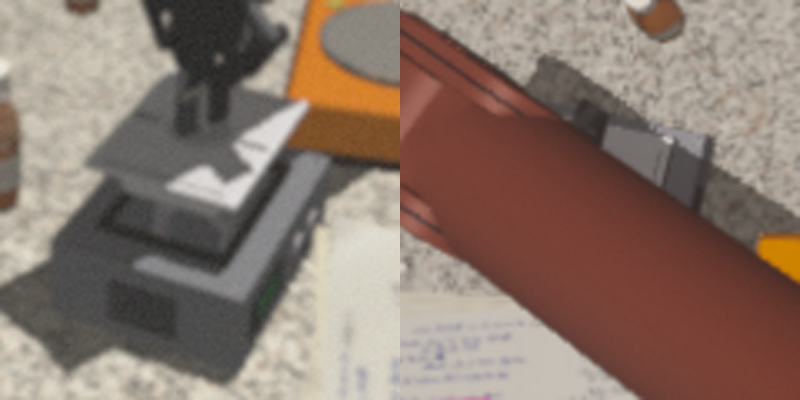

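In the side view the cover hangs over the bay. Its flange corners are at (87,165), (237,208) and (310,100), and the frame corners are at about (55,245), (236,303) and (330,155). I compare them through the same camera.

```bash
python3 - <<'E'
from h import *;import pickle
s=pickle.load(open("side4.pkl","rb"));t=pickle.load(open("side0.pkl","rb"));im=s["pixels"]
o=lambda p:np.array(p,float)/3.333+np.array([210,200])-.35
def rep(n,P):
    P=P[:,:2]*1000;d1=P[1]-P[0];d2=P[2]-P[1];a=lambda d:np.degrees(np.arctan2(d[1],d[0]))%180
    print(n,"c",((P[0]+P[2])/2).round(1),"len",np.hypot(*d1).round(1),np.hypot(*d2).round(1),"ang",a(d1).round(1),a(d2).round(1))
rep("flange",onplane(s,o([(87,165),(237,208),(310,100)]),.1216))
rep("frame",onplane(s,o([(55,245),(236,303),(330,155)]),.068))
# predicted pixels, crop coords, of gasket outer & frame for housing hypothesis (529,370.5,77.8) and flange at same
def box(c,w,l,a,z):
    a=np.radians(a-90);r=np.array([[np.cos(a),-np.sin(a)],[np.sin(a),np.cos(a)]])
    q=np.array([[1,1],[-1,1],[-1,-1],[1,-1]])*[w/2,l/2]@r.T+c
    return np.c_[q,np.full(4,z)]
for n,b in(("frame",box([.529,.3705],.14,.18,77.8,.068)),("flange",box([.529,.3705],.11,.14,77.8,.1216))):
    print(n,((proj(s,b)-[210,200]+.35)*3.333).round(0).tolist())
cv2.imwrite("pics/n5.png",np.hstack([cv2.resize(x["pixels"][200:310,210:320,::-1],(400,400),interpolation=cv2.INTER_CUBIC) for x in(s,t)])*1)
E
```

```text
flange c [528.2 372.1] len 106.6 143.9 ang 167.8 77.6
frame c [527.7 376.1] len 130.7 186.0 ang 167.3 77.0
frame [[53.0, 236.0], [246.0, 296.0], [332.0, 153.0], [161.0, 108.0]]
flange [[86.0, 161.0], [240.0, 205.0], [310.0, 100.0], [170.0, 66.0]]
```

```bash
python3 - <<'E'
from h import *;import pickle
t=pickle.load(open("side0.pkl","rb"));s=pickle.load(open("top0.pkl","rb"))
for n,d,x,(r0,r1,c0,c1) in(("side",t,t,(225,320,220,320)),("top",s,s,(200,270,110,190))):
  g=cv2.cvtColor(d["pixels"],cv2.COLOR_RGB2GRAY)
  sub=np.zeros_like(g)+255;sub[r0:r1,c0:c1]=g[r0:r1,c0:c1]
  seed=proj(d,[.529+.0447*np.cos(np.radians(-12.2)),.3705+.0447*np.sin(np.radians(-12.2)),.072])[0]
  print(n,"gray at seed",g[int(seed[1]),int(seed[0])])
  for th in(65,75,85,95):
    m=sub<th;nn,l,st,ce=cv2.connectedComponentsWithStats(m.astype(np.uint8))
    ys,xs=np.where(m);k=np.argmin((xs-seed[0])**2+(ys-seed[1])**2);c,_=blob(m,(xs[k],ys[k]))
    c2=cv2.convexHull(c.astype(np.float32))[:,0]
    P=onplane(d,c2,.072);r=rect(P);print(th,r[0].round(1),np.round(r[1],1),round(r[2],1),len(c))
cv2.imwrite("pics/n5.png",cv2.resize(t["pixels"][225:320,220:320,::-1],(800,600)[::1] and (632,600),interpolation=cv2.INTER_CUBIC))
E
```

```text
side gray at seed 77
65 [529.  379.5] [ 93.4 123.9] 77.2 212
75 [529.3 379.7] [ 95.3 127. ] 77.4 127
85 [529.2 379.3] [ 97.  129.4] 77.2 129
95 [529.4 378.9] [ 99.1 131.3] 77.7 132
top gray at seed 70
65 [569.6 350.1] [ 2.4 40.1] 77.8 26
75 [529.3 372.3] [ 95.4 125.8] 77.7 138
85 [529.5 372.3] [ 96.2 127.3] 77.8 140
95 [529.  372.1] [ 96.9 128. ] 77.8 141
```

View pics/n5.png

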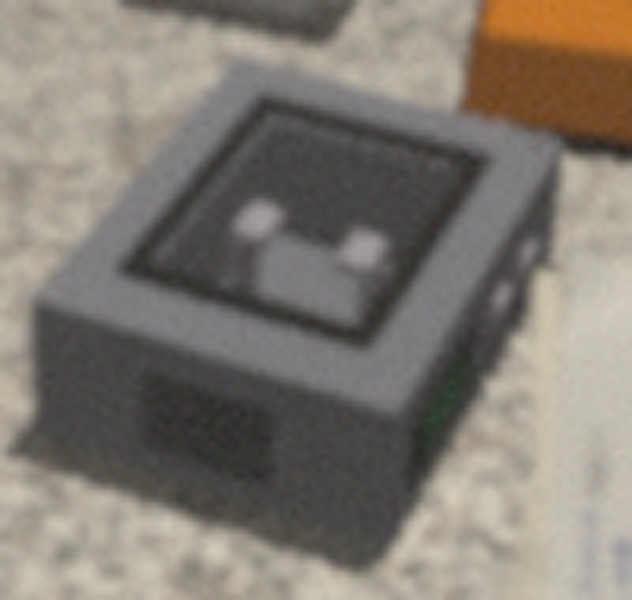

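The top view puts the gasket centre at y = 372.3. The side camera has a bias of several mm in y, but both views say the cover needs to go about +2 to +3 mm in y. I correct by 2.5 mm, go lower and look at the gap from near.

carry_out:
  increments:
    - [[-1,0.7,4,0,0,0,0],[-2,1.5,8,0,0,0,0],[-2,1.5,12,0,0,0,0],[-2,1.5,15,0,0,0,0],[-2,1.5,15,0,0,0,0],[-2,1.5,15,0,0,0,0],[-2,1.5,15,0,0,0,0],[-2,1.5,15,0,0,0,0]]

```text
t: 9.4
tool_pos: [0.5292, 0.3727, 0.1155]
tcp_rot: [-0.45, 0.893, 0.0, 0.0]
wrist_force: [0.6, -0.2, -1.8]
grip_width: 0.121
finger_force: 49.8
```

```bash
python3 st.py 529 373 114; python3 - <<'E'
from workcell import imaging;import cv2,pickle
s=imaging.snapshot("side"); pickle.dump(s,open("side5.pkl","wb"))
cv2.imwrite("pics/n6.png",cv2.resize(s["pixels"][215:295,220:320,::-1],(750,600),interpolation=cv2.INTER_CUBIC))
E
```

```text
t 9.4 q [-0.05  0.55 -0.86  1.57  0.44  1.22  1.51] p [529.2 372.7 115.5] F [ 0.6 -0.2 -1.8] w 0.121 ff 49.8
yaw x -126.5 tool z [ 0.  0. -1.]
shift [-0.1  0.3  1.5]
```

View pics/n6.png

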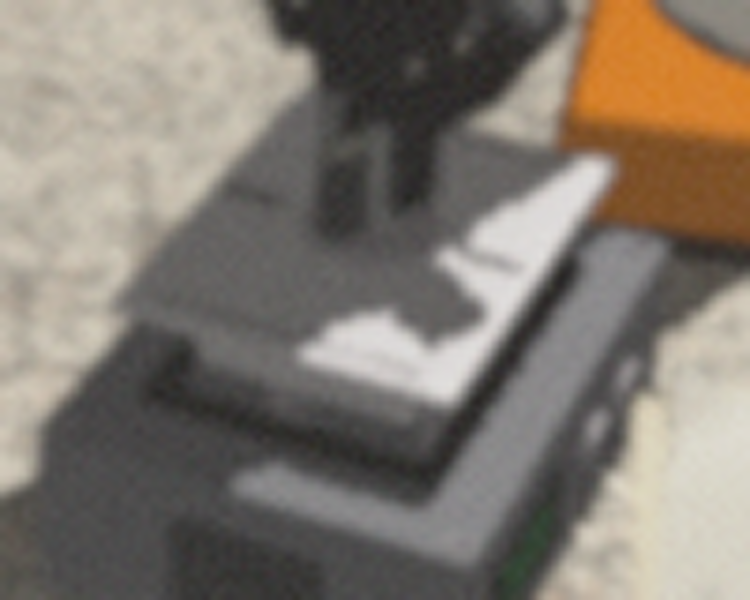

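The skirt hovers just above the gasket. The flange top corners are at (118,300), (448,405) and (615,160), and the gasket outer corners are at about (145,395) and (425,500).

```bash
python3 - <<'E'
from h import *;import pickle
s=pickle.load(open("side5.pkl","rb"))
def box(c,w,l,a,z):
    a=np.radians(a-90);r=np.array([[np.cos(a),-np.sin(a)],[np.sin(a),np.cos(a)]])
    q=np.array([[1,1],[-1,1],[-1,-1],[1,-1]])*[w/2,l/2]@r.T+c
    return np.c_[q,np.full(4,z)]
f=lambda b:((proj(s,b)-[220,215]+.4)*7.5).round(0).tolist()
zo=.1155-.0378
for y in(.3727,.3777):
  print(y,"flange top",f(box([.5292,y],.11,.14,77.7,zo+.029)))
print("skirt low",f(box([.5292,.3727],.07,.1,77.7,zo)))
for y in(.3723,.3773): print(y,"gasket out",f(box([.5293,y],.098,.128,77.8,.072)),"frame",f(box([.5293,y],.14,.18,77.8,.068)))
o=lambda p:np.array(p,float)/7.5+np.array([220,215])-.4
P=onplane(s,o([(118,300),(448,405),(615,160)]),zo+.029)*1000
d=P[1]-P[0],P[2]-P[1];print(((P[0]+P[2])/2).round(1),[(np.hypot(*v[:2]).round(1),(np.degrees(np.arctan2(v[1],v[0]))%180).round(1)) for v in d])
E
```

```text
0.3727 flange top [[116.0, 296.0], [460.0, 397.0], [619.0, 157.0], [306.0, 77.0]]
0.3777 flange top [[111.0, 306.0], [457.0, 408.0], [617.0, 165.0], [303.0, 84.0]]
skirt low [[204.0, 357.0], [417.0, 420.0], [533.0, 248.0], [334.0, 194.0]]
0.3723 gasket out [[142.0, 384.0], [443.0, 475.0], [587.0, 250.0], [312.0, 177.0]] frame [[41.0, 423.0], [477.0, 559.0], [672.0, 236.0], [286.0, 134.0]]
0.3773 gasket out [[138.0, 394.0], [440.0, 485.0], [585.0, 259.0], [309.0, 185.0]] frame [[37.0, 433.0], [474.0, 570.0], [670.0, 244.0], [283.0, 142.0]]
[529.1 374.6 106.7] [(np.float64(106.7), np.float64(165.8)), (np.float64(142.7), np.float64(77.2))]
```

The side camera still suggests about +2.7 mm in y, and the top camera says about 0. I take +1.2 mm, lower only the narrow lead-in (4 mm of play) into the bay, and feel for the walls.

carry_out:
  increments:
    - [[-1,0.7,0,0,0,0,0],[-1,0.7,3,0,0,0,0],[-1,0.7,6,0,0,0,0],[-1,0.7,9,0,0,0,0],[-1,0.7,11,0,0,0,0],[-1,0.7,13,0,0,0,0],[-1,0.7,14,0,0,0,0],[-1,0.7,14,0,0,0,0]]

```text
t: 10.45
tool_pos: [0.5292, 0.3739, 0.1013]
tcp_rot: [-0.45, 0.893, 0.0, -0.0]
wrist_force: [-0.4, -0.5, -1.4]
grip_width: 0.118
finger_force: 49.8
```

```bash
python3 st.py 529 373 114
```

```text
t 10.45 q [-0.06  0.57 -0.85  1.58  0.45  1.2   1.5 ] p [529.2 373.9 101.3] F [-0.4 -0.5 -1.4] w 0.118 ff 49.8
yaw x -126.5 tool z [-0.  0. -1.]
shift [  0.8  -0.4 -12.7]
```

The lead-in is in with no contact. I probe along the housing's y: +3 mm.

carry_out:
  increments:
    - [[-0.9,0.4,0,0,0,0,0],[-1.8,0.8,0,0,0,0,0],[-2.7,1.2,0,0,0,0,0],[-2.7,1.2,0,0,0,0,0],[-2.7,1.2,0,0,0,0,0],[-2.7,1.2,0,0,0,0,0],[-2.7,1.2,0,0,0,0,0],[-2.7,1.2,0,0,0,0,0]]

```text
t: 11.45
tool_pos: [0.5299, 0.3768, 0.1014]
tcp_rot: [-0.45, 0.893, 0.0, 0.0]
wrist_force: [-0.9, -0.1, -2.2]
grip_width: 0.121
finger_force: 49.8
```

carry_out:
  increments:
    - [[1.8,-0.8,0,0,0,0,0],[3.6,-1.6,0,0,0,0,0],[5.4,-2.4,0,0,0,0,0],[5.4,-2.4,0,0,0,0,0],[5.4,-2.4,0,0,0,0,0],[5.4,-2.4,0,0,0,0,0],[5.4,-2.4,0,0,0,0,0],[5.4,-2.4,0,0,0,0,0]]

```text
t: 12.45
tool_pos: [0.5285, 0.3711, 0.1013]
tcp_rot: [-0.45, 0.893, 0.0, -0.0]
wrist_force: [-0.5, -0.2, -1.7]
grip_width: 0.116
finger_force: 49.8
```

No contact at ±3 mm, so y = 373.9 is centred within about 1 mm. I return there and lower onto the gasket.

carry_out:
  increments:
    - [[-1.5,0.6,0,0,0,0,0],[-2.7,1.2,0,0,0,0,0],[-2.7,1.2,3,0,0,0,0],[-2.7,1.2,6,0,0,0,0],[-2.7,1.2,9,0,0,0,0],[-2.7,1.2,12,0,0,0,0],[-2.7,1.2,14,0,0,0,0],[-2.7,1.2,14,0,0,0,0]]

```text
t: 13.45
tool_pos: [0.5291, 0.3738, 0.0872]
tcp_rot: [-0.45, 0.893, -0.0, -0.0]
wrist_force: [-0.6, -0.9, -2.5]
grip_width: 0.118
finger_force: 49.8
```

```bash
python3 st.py; python3 - <<'E'
from workcell import imaging;import cv2,pickle
s=imaging.snapshot("side"); pickle.dump(s,open("side6.pkl","wb"))
cv2.imwrite("pics/n7.png",cv2.resize(s["pixels"][215:295,220:320,::-1],(750,600),interpolation=cv2.INTER_CUBIC))
E
```

```text
t 13.45 q [-0.07  0.58 -0.84  1.6   0.46  1.17  1.5 ] p [529.1 373.8  87.2] F [-0.6 -0.9 -2.5] w 0.118 ff 49.8
yaw x -126.5 tool z [-0. -0. -1.]
```

View pics/n7.png

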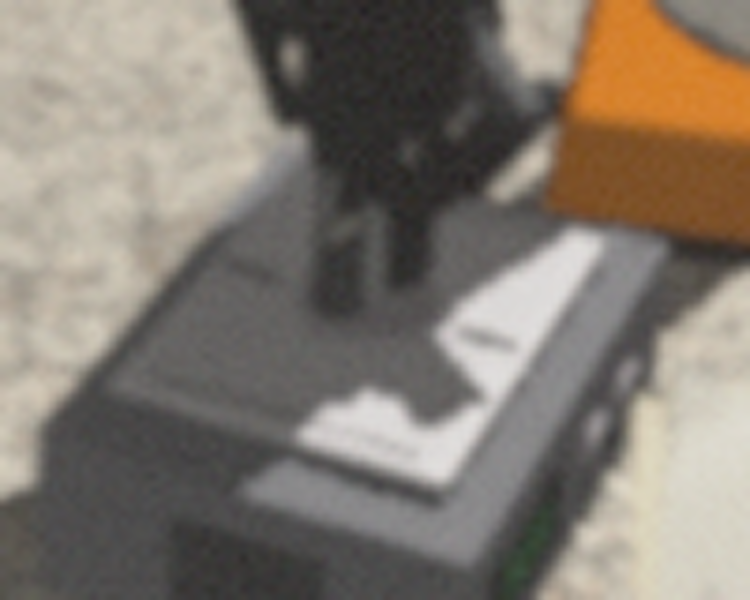

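The cover is seated in line, just touching the gasket. I press it down.

carry_out:
  increments:
    - [[0,0,1,0,0,0,0],[0,0,1,0,0,0,0],[0,0,2,0,0,0,0],[0,0,3,0,0,0,0],[0,0,4,0,0,0,0],[0,0,5,0,0,0,0],[0,0,5.5,0,0,0,0],[0,0,5.5,0,0,0,0]]
  squeeze: 80

```text
t: 14.5
tool_pos: [0.5293, 0.374, 0.0826]
tcp_rot: [-0.45, 0.893, -0.0, 0.0]
wrist_force: [-2.4, -2.7, 7.3]
grip_width: 0.112
finger_force: 83.4
```

carry_out:
  increments:
    - [[0,0,1,0,0,0,0],[0,0,1.5,0,0,0,0],[0,0,1.5,0,0,0,0],[0,0,1.5,0,0,0,0],[0,0,1.5,0,0,0,0],[0,0,1.5,0,0,0,0],[0,0,1.5,0,0,0,0],[0,0,1.5,0,0,0,0]]

```text
t: 15.5
tool_pos: [0.5293, 0.374, 0.0818]
tcp_rot: [-0.45, 0.893, -0.0, 0.0]
wrist_force: [-3.8, -5.1, 13.0]
grip_width: 0.113
finger_force: 84.7
```

Pressed fully down at about 15 N. Turning clockwise with slightly more push.

carry_out:
  increments:
    - [[0,0,1,0,0,2,0],[0,0,1,0,0,10,0],[0,0,1,0,0,18,0],[0,0,1,0,0,26,0],[0,0,1,0,0,33,0],[0,0,1,0,0,40,0],[0,0,1,0,0,40,0],[0,0,1,0,0,40,0]]

```text
t: 16.5
tool_pos: [0.5287, 0.3751, 0.0817]
tcp_rot: [-0.118, 0.993, 0.0, 0.0]
wrist_force: [-9.0, -3.9, 20.5]
grip_width: 0.111
finger_force: 85.5
```

```bash
python3 st.py
```

```text
t 16.5 q [-0.16  0.54 -0.7   1.61  0.38  1.13  0.85] p [528.7 375.1  81.7] F [-9.  -3.9 20.5] w 0.111 ff 85.5
yaw x -166.5 tool z [ 0.001  0.001 -1.   ]
```

carry_out:
  increments:
    - [[0,0,0,0,0,8,0],[0,0,0,0,0,16,0],[0,0,0,0,0,22,0],[0,0,0,0,0,27,0],[0,0,0,0,0,27,0],[0,0,0,0,0,27,0],[0,0,0,0,0,27,0],[0,0,0,0,0,27,0]]

```text
t: 17.5
tool_pos: [0.5287, 0.3758, 0.0817]
tcp_rot: [0.117, 0.993, 0.001, 0.0]
wrist_force: [-7.3, -1.6, 17.5]
grip_width: 0.112
finger_force: 85.2
```

```bash
python3 st.py; python3 - <<'E'
from workcell import imaging;import cv2,pickle
s=imaging.snapshot("side"); pickle.dump(s,open("side7.pkl","wb"))
cv2.imwrite("pics/n8.png",cv2.resize(s["pixels"][215:295,220:320,::-1],(750,600),interpolation=cv2.INTER_CUBIC))
E
```

```text
t 17.5 q [-0.23  0.52 -0.61  1.61  0.32  1.12  0.42] p [528.7 375.8  81.7] F [-7.3 -1.6 17.5] w 0.112 ff 85.2
yaw x 166.6 tool z [ 0.001  0.002 -1.   ]
```

View pics/n8.png

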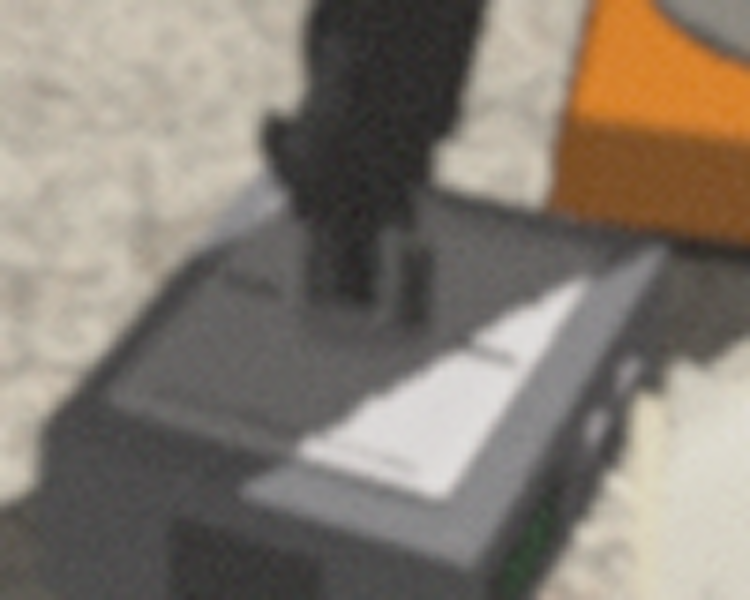

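The cover lies flat. The index lines run from (225,270) to (515,358), so I check their angle against the wing, which lies along tool x at 166.6°.

```bash
python3 - <<'E'
from h import *;import pickle
s=pickle.load(open("side7.pkl","rb"))
o=lambda p:np.array(p,float)/7.5+np.array([220,215])-.4
P=onplane(s,o([(225,270),(515,358),(280,290),(470,345),(110,385),(445,497)]),.073)[:,:2]*1000
for i in(0,2,4):
    d=P[i]-P[i+1];print(np.hypot(*d).round(1),(np.degrees(np.arctan2(d[1],d[0]))%180).round(1),P[i:i+2].mean(0).round(1))
E
```

```text
100.1 166.2 [530.9 373.1]
64.9 167.3 [528.4 374.7]
110.9 165.5 [546.1 442.5]
```

The wing and the index lines agree within about 1°. The cover is on hard contact at z = 81.7 mm (81.8 expected) with a push of about 19 N, so I hand in.

```bash
python3 -c "
from workcell import order
print(order.hand_in())"; python3 st.py
```

```text
the job is handed in; nothing more can be done
None
the job is handed in; nothing more can be done
```

The job is handed in, with no verdict returned: the cover is in the bay, the slot is within about 1° of the index lines, and the fingers still press it onto the frame with about 19 N; the bottle, flask and dish were not touched.

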